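# Load a culture dish under the scan head of a dish imager

### The job

Carry the loading tray with its culture dish to the dish imager, keeping it level, lay it on the open deck and slide it in under the low scan head until it is fully home against the stop, without knocking the head or losing the dish. Then let go of the tray and press the start key on the console at the deck's right. Leave the other things where they are.

Things in the scene. Friction and masses are not known exactly. Their poses are not given: they have to be found in the camera images.
- tray_grip (a point): middle of the grey upright grip fin of the loose dish tray (tray 0.13 kg): fin 44 mm long in x, 12 mm thick in y, from 2 to 40 mm above the tray's underside. This point is 26 mm above the underside and 120 mm behind the plate's centre; x points from the fin to the nose, y across, z up. A 22 mm wide stem joins fin and plate. At the start the tray lies flat on the worktop left of the imager
- tray_centre (a point): centre of the same tray's plate, on its underside; axes as tray_grip. Bright aluminium plate 104 mm wide, 3 mm thick: half-round nose (radius 52 mm) at its +x end, square corners at the rear, 52 mm behind this point. On it a round rim, 101 mm outside, 95 mm inside, top 11 mm above the underside, in which the dish lies loose
- dish_centre (a point): centre of the lidded culture dish (dark red, 93 mm across, 16 mm high, 28 g) that lies loose in the tray's rim, its underside 3 mm above the tray's underside and its lid 19 mm above it; z up
- deck_home (a point): point on the deck of the fixed white dish imager, under the scan head, where tray_centre lies when the tray is fully home, its round nose against two rubber stop pins. Axes: x into the imager along the guides, y to its left, z up. The deck is 18 mm above the worktop and open from 175 to 50 mm in front (-x) of this point. A tray stays where it is left
- deck_load (a point): point on the open deck on the guide line, 117 mm in front of deck_home, axes the same: with tray_centre here and x axes in line, the plate rests on the deck wholly in front of the head, the fin beyond the deck's front edge. Guide rails 7 mm high, 108 mm apart (2 mm play each side) start 66 mm past this point; their flared mouths, about 137 mm wide, 33 mm past it
- scan_head: the imager's fixed head: white box 166 mm wide, 155 deep, 58 high, grey camera housing on top up to 165 mm above the worktop. Its underside is 25 mm above the deck: 6 mm over the dish's lid. Origin on the worktop below the middle of its front face, x into the imager. The face is 50 mm in front of deck_home; with the tray home the fin's middle stands 70 mm in front of it
- key_top (a point): middle of the top of the round start key (26 mm across, grey) on the console to the right of the deck, about 45 mm above the worktop; z up
- key (a joint): travel of the start key in m: 0 up, 0.005 fully down, which takes about 4 N; it counts as pressed beyond 0.003 and springs back up
- saline: bystander: white round bottle with a blue cap, 46 mm across, 90 mm tall, upright; origin at the centre of its underside
- dish_low: bystander: lower one of two stacked culture dishes (93 mm across, 16 mm high each) on the worktop; origin at the centre of its underside
- dish_top: bystander: upper one of the two stacked dishes; origin at the centre of its underside
- timer: bystander: white timer, 59x66x22 mm, lying on the worktop to the right of the imager; origin at the centre of its underside
Things that resemble listed ones, but are neither listed nor needed, are in the scene too. Leave any blue look-alike of the part that bears tray_grip alone. Leave any green look-alike of the part that bears dish_centre alone.

How it is judged (in metres and radians):
On the way, in this order (a step that is already met when the one before it is completed fails the run):
1. the tray is fully home under the scan head, flat on the deck and in line with the guides, with the dish in its rim (horizontal distance between tray_centre and deck_home below 0.005 m and z of tray_centre in the frame of deck_home below 0.003 m and angle between the x axis of tray_centre and the x axis of deck_home, either way round below 0.08 rad and horizontal distance between dish_centre and tray_centre below 0.005 m), for 0.2 s.
2. with the tray home, the start key is pressed (value of joint key above 0.003 m and horizontal distance between tray_centre and deck_home below 0.005 m), for 0.05 s.
At the end, for the whole second after the job is handed in: the tray lies flat on the deck (within 3 mm of its height), within 5 mm of fully home and within 0.08 rad of the guide line, the dish flat in the tray's rim within 5 mm of its middle, the key up again, everything let go (all of step 1 and angle between tray_centre's own z axis and vertical below 0.04 rad and angle between dish_centre's own z axis and vertical below 0.05 rad and value of joint key below 0.002 m); the robot touches nothing.
It fails at once if the dish leaves the tray's rim or is tipped by more than 0.35 rad (horizontal distance between dish_centre and tray_centre above 0.02 m or angle between dish_centre's own z axis and vertical above 0.35 rad).
It fails at once if the scan head is knocked (more than 10 N) (contact force between scan_head and anything else above 10 N).
It fails at once if a bystander is moved by more than 30 mm (distance of any of saline, dish_low, dish_top, timer from where it was at the start of the episode above 0.03 m).
It also fails if it takes over 48 s, if anything falls off the work surface, if the arm or the gripper's body presses on something with over 40 N, if the wrist force passes 120 N, or if a joint passes its speed limit or range.

### The arm

A 6-joint arm with a two-finger parallel gripper is mounted at the origin on a cart in front of the work surface, level with it; the furniture and walls round the work are solid. World frame = base frame: x ahead of the robot, y to its left, z up, the work surface at z = 0. Lengths are in mm, angles in rad, forces in N, time in s.
With the tool pointing down it reaches from about 275 to 750 mm from the base axis. Payload 10.2 kg.
Tool frame: the origin (TCP) lies at the very end of the fingers, on their centre line; the grasp point (between the pads) lies 19 mm behind it; z points along the fingers, y is the line along which they close (so a half turn about z gives the same grasp; the last joint's range is limited). The gripper opens to 85 mm and grips with 20 to 120 N. Pads are 22 mm wide; open, the fingers measure 114 mm over their backs; the gripper's body (76 mm by 85 mm) begins 54 mm behind the grasp point. The pads swing forward as they close: fully open they stand 13 mm farther back than shut.
Start: joints at [-1.436, 0.313, 1.498, -0, 1.331, -0.223], TCP at [183.85, -491.762, 198.994] pointing down, gripper open.
Joint ranges: [-2.94, 2.94], [-0.97, 2.17], [0.19, 2.56], [-1.23, 4.37], [0.02, 3.11], [-2.88, 2.88]. Speed limits (rad/s): [2.39, 2.39, 3.01, 3.14, 3.14, 3.14].

### API

Orientations are given as a unit quaternion [w, x, y, z].
In Python, from rig import ctrl gives the robot as it stands.
- The arm moves only by the tool step_arm, never from a script. Its argument "increments" is a list of rows, each a list of 3 entries, a list of its own where there are three numbers: the shift along the tool's x, y, z in cm, then the turn, a rotation vector about the tool's x, y, z in degrees, then the opening in per cent of the stroke, from 0 (shut) to 100 (fully open). A call has 1 to 8 rows; each row is the pose to reach, as a shift and turn from the pose commanded when the call began, along the tool's axes at that moment; what a row does not reach only later rows make up. A row lasts 1/8 s, in which the tool goes at most 62.5 mm and 10.7 degrees, less where a joint would pass 70% of its speed; a pose out of reach is approached as far as the arm can. A call with a gripper value outside its range is refused whole. The fingers move at their own pace and stop on an object; "squeeze" is the grip in N (left out, the last holds). Time passes only in rows, so rows that repeat a pose let the fingers close. It gives the time, the measured TCP pose, the force, the opening and the grip force at its end, in the units of the state.
- ctrl.sense(): the state, without advancing time (a new reading comes with each control period).
- ctrl.capture(name): name is "scene" or "top"; returns a dict with "img" (384x512x3 uint8, red, green, blue), "fx", "fy", "cx", "cy" (pixels), "extrinsics" (4x4, takes a point from camera to world coordinates). Camera axes: x right, y down, z forward; pixel columns grow to the right and rows downward; lengths in mm; the calibration is good to about 2 mm. A picture is of the moment at which its call begins. There is no depth.
- ctrl.finish_job(): hands the job in; it is judged then, once.
The state is a dict: "time_s": time; "joints": joint angles; "dq": joint speeds; "tau": joint torques, N m; "eef_pos": TCP position; "ee_rot": TCP orientation; "force": force on the tool from outside, world axes, zero at the start; "wrist_torque": the same for the moment, N m; "grip_width": opening from 0.0 (shut) to 1.0 (fully open); "grip_force": force on a finger pad.
Only numpy, scipy, OpenCV 4.12 (cv2) and the standard library are available. Lean on these libraries where they do the work, as an engineer would, in place of code of your own. Each camera call takes 0.05 s, during which the arm holds its last target. There are 200 camera calls.

## Working session

There is one attempt and no reset: what is moved stays moved. The work goes in short steps, Python scripts to look and compute and a tool call to move; the robot and the scene stay as the last step left them, time stands still between calls to the robot, and variables do not carry over. Pictures are saved under pics/ and viewed, at most 10 in all, crops included, and the job is handed in when it is done.

Besides the shell and the picture viewer there is one more tool, called after "Emit:" as name(argument=value, ...), one argument or row to a line, values as JSON. step_arm: Moves the arm, as the interface text tells. Its arguments: {"type":"object","properties":{"increments":{"type":"array"},"squeeze":{"type":"number"}},"required":["increments"]}

```bash
mkdir -p pics; ls; python3 - <<'E'
from rig import ctrl
import cv2,numpy as np
for n in("scene","top"):
    c=ctrl.capture(n);cv2.imwrite(f"pics/{n}0.png",c["img"][:,:,::-1])
    print(n,c["fx"],c["fy"],c["cx"],c["cy"]);print(np.round(c["extrinsics"],4).tolist())
s=ctrl.sense();print(s)
E
```

```text
pics
scene 451.1743447052513 451.1743447052513 254.59888027038423 191.33674716812348
[[-0.5505, -0.4012, 0.7322, -527.2117], [-0.8346, 0.2877, -0.4698, 760.226], [-0.0221, -0.8697, -0.4931, 794.1265], [0.0, 0.0, 0.0, 1.0]]
top 375.72093284386926 375.72093284386926 254.17838624816793 194.44796974700068
[[-0.0121, -0.9961, 0.0869, 407.7028], [-0.9997, 0.0139, 0.0203, 47.1742], [-0.0215, -0.0866, -0.996, 1579.9181], [0.0, 0.0, 0.0, 1.0]]
{'time_s': 0.1, 'joints': array([-1.43637677e+00,  3.13404010e-01,  1.49834729e+00,  2.15620310e-05,
        1.33097675e+00, -2.23419839e-01]), 'dq': array([-3.84623730e-04, -2.42332787e-03, -2.33413186e-03,  6.27930033e-04,
       -1.77342942e-05, -1.48064415e-03]), 'tau': array([ 2.79473781e-03, -4.12900507e+01, -2.60139155e+01, -1.68671791e-04,
        3.04002111e-03, -8.23698912e-06]), 'eef_pos': array([ 183.8318078 , -491.49296246,  198.49242333]), 'ee_rot': array([-5.66665549e-04,  9.84036823e-01,  1.77964065e-01,  3.57147490e-05]), 'force': array([0.30414876, 0.22949968, 0.88629149]), 'wrist_torque': array([ 0.00606615, -0.08164903, -0.01385384]), 'grip_force': 0.0, 'grip_width': 1.0008732077082414}
```

View pics/scene0.png

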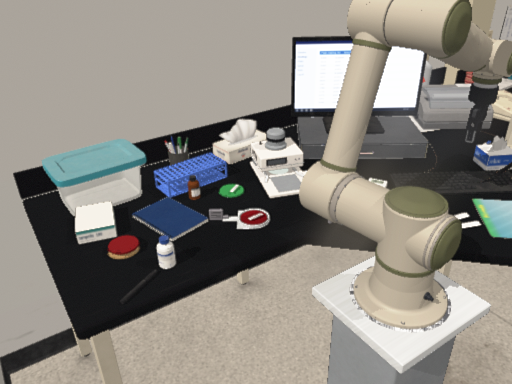

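View pics/top0.png

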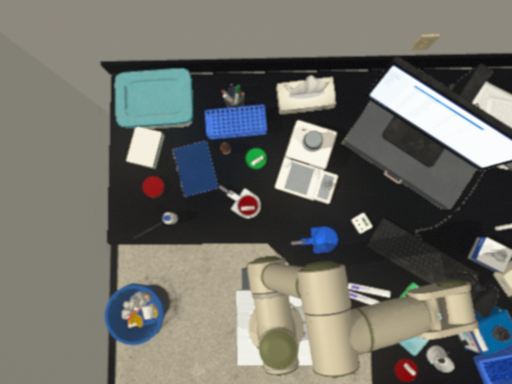

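The top view shows the tray with the red dish at about (247,205), its grey fin at about (225,188), the imager at (307,165) and its console at about (325,187). The blue tray at (322,238) and the green dish at (256,158) are look-alikes. The stacked dishes at (153,187) and the red dish at (405,370) have no tray. I'll confirm with enlarged crops.

```bash
python3 - <<'E'
import cv2
a=cv2.imread("pics/top0.png")[115:215,205:345];cv2.imwrite("pics/c1.png",cv2.resize(a,None,fx=5.7,fy=5.7,interpolation=cv2.INTER_CUBIC))
a=cv2.imread("pics/scene0.png")[120:235,195:345];cv2.imwrite("pics/c2.png",cv2.resize(a,None,fx=5.2,fy=5.2,interpolation=cv2.INTER_CUBIC))
E
```

```text
(no output)
```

View pics/c1.png

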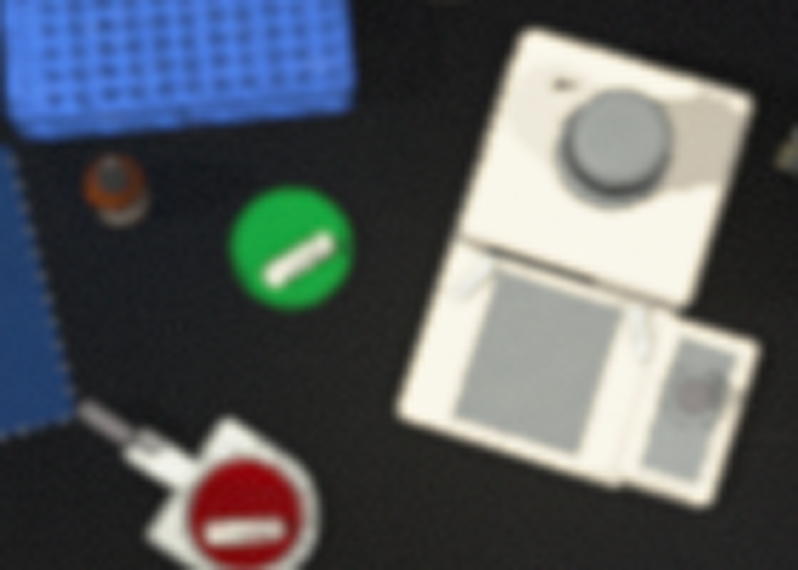

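View pics/c2.png

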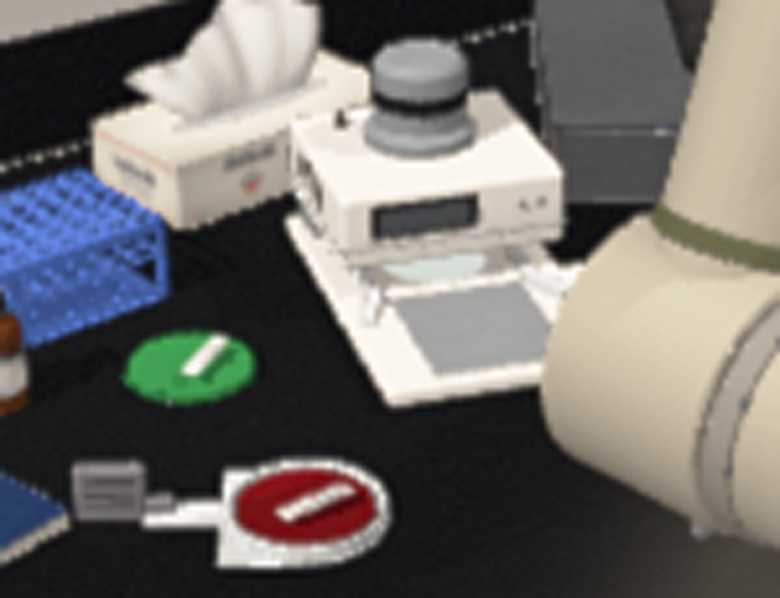

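The top crop confirms the bright tray with the red dish centred near (245,513) and its fin at about (80–135, 400–440). The head's top corners are at (525,30), (752,97), (690,303) and (462,237), and the key is at (695,395). The blue tray and green dish are the decoys.

```bash
cat > h.py <<'E'
import numpy as np
CAL={"scene":(451.1743,254.5989,191.3367,[[-0.5505,-0.4012,0.7322,-527.2117],[-0.8346,0.2877,-0.4698,760.226],[-0.0221,-0.8697,-0.4931,794.1265]]),
"top":(375.7209,254.1784,194.448,[[-0.0121,-0.9961,0.0869,407.7028],[-0.9997,0.0139,0.0203,47.1742],[-0.0215,-0.0866,-0.996,1579.9181]])}
def w(cam,u,v,z):
    f,cx,cy,E=CAL[cam];E=np.array(E);d=E[:,:3]@[(u-cx)/f,(v-cy)/f,1];return E[:,3]+d*(z-E[2,3])/d[2]
def c1(x,y,z):return w("top",205+(x+.5)/5.7-.5,115+(y+.5)/5.7-.5,z)
def c2(x,y,z):return w("scene",195+(x+.5)/5.2-.5,120+(y+.5)/5.2-.5,z)
E
cat > m.py <<'E'
from h import *
import cv2
r=lambda a:np.round(a,1).tolist()
for n,cam,b in(("top0","top",(225,180,270,225)),("scene0","scene",(230,200,280,235))):
    im=cv2.imread(f"pics/{n}.png").astype(int);B,G,R=im[...,0],im[...,1],im[...,2]
    m=((R>70)&(G<60)&(B<60)).astype('u1');k=np.zeros_like(m);k[b[1]:b[3],b[0]:b[2]]=1;m*=k
    c=max(cv2.findContours(m,0,2)[0],key=cv2.contourArea)
    p=cv2.fitEllipse(cv2.convexHull(c));print(cam,'dish',p,r(w(cam,*p[0],19)))
P=[c1(*p,101) for p in((525,30),(752,97),(690,303),(462,237))]
print([r(p) for p in P]);e=lambda a,b:np.linalg.norm((b-a)[:2])
print('sizes',e(P[0],P[1]),e(P[3],P[2]),e(P[0],P[3]),e(P[1],P[2]))
x=(P[0]+P[1]-P[2]-P[3])[:2];print('x ang',np.arctan2(x[1],x[0]));y=(P[0]+P[3]-P[1]-P[2])[:2];print('y->x ang',np.arctan2(-y[0],y[1]))
print('front mid',r((P[2]+P[3])/2))
Q=[c2(*p,101) for p in((292,150),(358,238),(562,188),(494,92))];print('scene head BL FL FR BR',[r(q) for q in Q])
print('deckFL',r(c1(400,413,18)),r(c2(395,405,18)))
G=[c1(*p,18) for p in((497,270),(622,310),(580,452),(453,418))];print('panel',[r(g) for g in G])
print('key',r(c1(695,393,45)))
print('fin top',r(c1(82,403,40)),r(c1(135,440,40)),'scene fin',r(c2(75,466,40)),r(c2(143,466,40)))
print('nose/rear',r(c1(228,418,3)),r(c1(148,533,3)))
E
python3 m.py
```

```text
top dish ((247.51039123535156, 205.04962158203125), (17.92372703552246, 18.07926368713379), 24.338350296020508) [500.0, 107.3, 19.0]
scene dish ((253.12646484375, 217.0463104248047), (13.14923095703125, 26.53623390197754), 88.47954559326172) [488.7, 116.4, 19.0]
[[834.7, -96.9, 101.0], [783.9, -254.4, 101.0], [638.9, -207.0, 101.0], [687.9, -49.8, 101.0]]
sizes 165.5119740375341 164.69613711795375 154.16057888757672 152.51199869975798
x ang -0.3132616280451928
y->x ang -0.30705421475352596
front mid [663.4, -128.4, 101.0]
scene head BL FL FR BR [[782.3, -67.7, 101.0], [636.4, -25.5, 101.0], [617.9, -183.9, 101.0], [781.5, -249.4, 101.0]]
deckFL [573.8, -7.3, 18.0] [558.2, -0.1, 18.0]
panel [[678.6, -80.5, 18.0], [647.5, -171.4, 18.0], [543.3, -138.1, 18.0], [569.6, -46.0, 18.0]]
key [582.3, -218.4, 45.0]
fin top [582.1, 223.6, 40.0] [554.6, 185.3, 40.0] scene fin [580.9, 223.2, 40.0] [556.7, 189.2, 40.0]
nose/rear [573.5, 119.5, 3.0] [489.1, 179.4, 3.0]
```

```bash
cat > go.py <<'E'
import sys,numpy as np
from scipy.spatial.transform import Rotation as R
from rig import ctrl
# args: x,y,z,yawdeg(tool x)  -> shift cm and turn deg in present tool axes
s=ctrl.sense();q=s["ee_rot"];Rt=R.from_quat([q[1],q[2],q[3],q[0]])
print("at",np.round(s["eef_pos"],1),"yaw",np.round(np.degrees(np.arctan2(*Rt.as_matrix()[[1,0],[0,0]])),2),"t",s["time_s"],"F",np.round(s["force"],1))
for a in sys.argv[1:]:
    x,y,z,t=map(float,a.split(","))
    G=R.from_euler("z",t,degrees=True)*R.from_euler("x",180,degrees=True)
    print(a,"shift",np.round(Rt.inv().apply(np.array([x,y,z])-s["eef_pos"])/10,2).tolist(),"turn",np.round((Rt.inv()*G).as_rotvec(degrees=True),2).tolist())
E
python3 go.py 568.8,205.2,120,54.8
```

```text
at [ 183.8 -491.5  198.5] yaw 20.5 t 0.1 F [0.3 0.2 0.9]
568.8,205.2,120,54.8 shift [60.46, -51.76, 7.92] turn [-0.06, -0.03, -34.3]
```

Emit:
step_arm(
  increments=[
    [[60.5,-51.8,0],[0,0,-34.3],50],
    [[60.5,-51.8,0],[0,0,-34.3],50],
    [[60.5,-51.8,0],[0,0,-34.3],50],
    [[60.5,-51.8,0],[0,0,-34.3],50],
    [[60.5,-51.8,0],[0,0,-34.3],50],
    [[60.5,-51.8,0],[0,0,-34.3],50],
    [[60.5,-51.8,0],[0,0,-34.3],50],
    [[60.5,-51.8,0],[0,0,-34.3],50],
  ],
)

```text
time_s: 1.1
eef_pos: [426.3, -52.1, 199.0]
ee_rot: [0.0, 0.888, 0.46, 0.0]
force: [0.5, -1.0, -0.3]
grip_width: 0.499
grip_force: 0.0
```

```bash
python3 go.py 568.8,205.2,120,54.8
```

```text
at [426.3 -52.1 199. ] yaw 54.8 t 1.1 F [ 0.5 -1.  -0.3]
568.8,205.2,120,54.8 shift [29.24, -3.19, 7.9] turn [0.02, 0.0, -0.0]
```

Emit:
step_arm(
  increments=[
    [[29.2,-3.2,7.9],[0,0,0],50],
    [[29.2,-3.2,7.9],[0,0,0],50],
    [[29.2,-3.2,7.9],[0,0,0],50],
    [[29.2,-3.2,7.9],[0,0,0],50],
    [[29.2,-3.2,7.9],[0,0,0],50],
    [[29.2,-3.2,7.9],[0,0,0],50],
    [[29.2,-3.2,7.9],[0,0,0],50],
  ],
)

```text
time_s: 1.98
eef_pos: [567.6, 202.4, 119.9]
ee_rot: [0.0, 0.888, 0.46, -0.0]
force: [0.7, -0.3, 0.3]
grip_width: 0.494
grip_force: 0.0
```

```bash
python3 go.py 568.8,205.2,60,54.8 568.8,205.2,8,54.8; python3 - <<'E'
from rig import ctrl
import cv2
a=ctrl.capture("scene")["img"][140:240,180:300,::-1];b=ctrl.capture("top")["img"][165:225,200:280,::-1]
a=cv2.resize(a,(440,367),interpolation=2);b=cv2.resize(b,(360,270),interpolation=2)
b=cv2.copyMakeBorder(b,0,97,0,0,cv2.BORDER_CONSTANT);cv2.imwrite("pics/g1.png",cv2.hconcat([a,b]))
E
```

```text
at [567.6 202.4 119.9] yaw 54.8 t 1.975 F [ 0.7 -0.3  0.3]
568.8,205.2,60,54.8 shift [0.3, -0.06, 5.99] turn [-0.02, 0.04, 0.0]
568.8,205.2,8,54.8 shift [0.3, -0.06, 11.19] turn [-0.02, 0.04, 0.0]
```

View pics/g1.png

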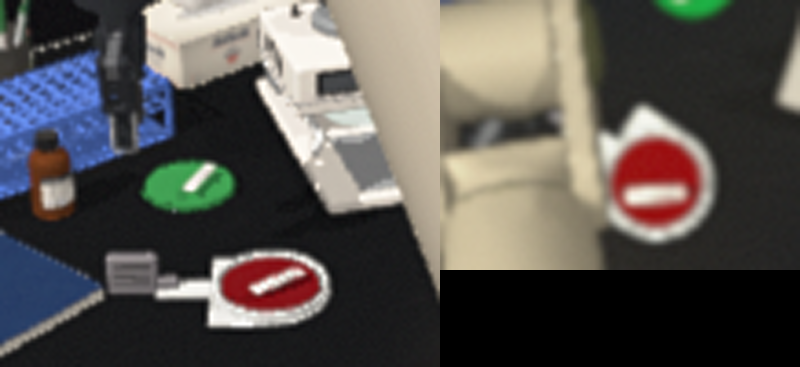

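The scene crop shows the fingers above the fin at (123,150), with the fin at (132,272) clear and the dish seated. I'm descending.

Emit:
step_arm(
  increments=[
    [[0,0,3],[0,0,0],50],
    [[0,0,6],[0,0,0],50],
    [[0,0,7.5],[0,0,0],50],
    [[0,0,7.5],[0,0,0],50],
  ],
)

```text
time_s: 2.58
eef_pos: [567.7, 202.3, 45.0]
ee_rot: [-0.0, 0.888, 0.46, -0.0]
force: [0.8, -0.2, 0.9]
grip_width: 0.498
grip_force: 0.0
```

```bash
python3 go.py 568.8,205.2,8,54.8; python3 - <<'E'
from rig import ctrl
import cv2
a=ctrl.capture("scene")["img"][170:235,195:285,::-1]
cv2.imwrite("pics/g2.png",cv2.resize(a,None,fx=8,fy=8,interpolation=2))
E
```

```text
at [567.7 202.3  45. ] yaw 54.76 t 2.575 F [ 0.8 -0.2  0.9]
568.8,205.2,8,54.8 shift [0.3, -0.08, 3.7] turn [-0.03, 0.03, -0.04]
```

View pics/g2.png

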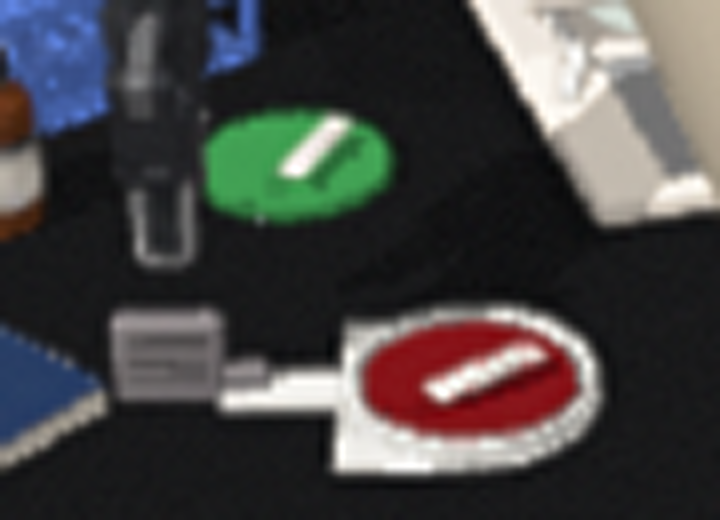

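```bash
python3 - <<'E'
from h import *
for cam in("scene","top"):
    f,cx,cy,E=CAL[cam];E=np.array(E)
    d=np.array([.817,-.576,0])
    for n,p in(("tcp",(567.7,202.3,45)),("near",np.array([567.7,202.3,52])-d*24),("far",np.array([567.7,202.3,52])+d*24),("fin",(569,205,40)),("green",(0,0,0))):
        c=E[:,:3].T@(np.array(p)-E[:,3]);u,v=f*c[0]/c[2]+cx,f*c[1]/c[2]+cy
        print(cam,n,round(u,1),round(v,1),'crop',round((u-195)*8),round((v-170)*8))
E
```

```text
scene tcp 216.7 207.6 crop 173 301
scene near 215.7 209.7 crop 166 318
scene far 217.3 201.8 crop 178 255
scene fin 215.8 209.0 crop 166 312
scene green 398.5 294.9 crop 1628 999
top tcp 224.0 188.5 crop 232 148
top near 220.5 193.2 crop 204 185
top far 227.2 183.6 crop 258 109
top fin 223.5 188.4 crop 228 147
top green 275.2 327.0 crop 642 1256
```

```bash
python3 - <<'E'
from rig import ctrl
import cv2,numpy as np
a=ctrl.capture("scene")["img"].astype(int).sum(2);b=cv2.imread("pics/scene0.png").astype(int).sum(2)
print("now");print(a[194:214,208:226]);print("before");print(b[194:214,208:226])
E
```

```text
now
[[ 59  53 127 331 259 144  95  91 114 255 285 147 138 218 287 303 303 297]
 [ 72  68 106 271 289 161 112  96 117 262 286 131  78 151 238 256 268 241]
 [ 68  68 103 260 298 171 128 118 119 254 323 155  62  81 120 151 193 219]
 [ 71  73  98 247 301 168 120 120 126 218 327 159  80  68  71  79  96 117]
 [ 70  66  78 188 311 177 117 120 132 221 325 156  71  70  77  69  74  73]
 [ 72  67  82 192 361 196  98 101 130 221 320 165  80  79  76  74  76  72]
 [ 77  74  74 184 382 205 117 127 137 221 322 182  77  71  73  77  78  73]
 [ 67  65  67 152 405 260 204 188 192 238 304 155  78  70  73  77  78  72]
 [ 75  73  73 100 266 327 331 263 245 241 207 108  74  68  67  75  73  74]
 [ 78  75  73  66 101 125 124 108 102 101  91  72  73  74  73  79  72  79]
 [ 76  73  70  68  71  69  70  69  73  66  71  73  71  80  70  73  74  73]
 [ 78  73  76  67  73  80  71  73  71  69  71  75  69  76  75  72  78  70]
 [ 77  66  78  74  71  71  72  68  75  67  66  73  68  70  72  70  73  79]
 [ 67  70  73  74  73  76  76  76  72  77  72  80  78  86  70  69  73  70]
 [ 76 132 178 184 173 169 168 167 167 175 173 
[... 1212 characters left out ...]
 78  77  72  78  73  76]
 [ 75  75  72  79  76  75  76  76  77  74  73  74  77  83  74  83  73  73]
 [ 71  74  70  72  80  71  74  75  69  69  70  71  66  72  83  72  79  70]
 [ 76  75  77  72  76  72  72  79  81  68  76  78  85  78  69  72  75  75]
 [ 79 130 156 162 171 171 173 171 174 171 173 174 224 180 116  73  72  79]
 [105 290 331 336 352 357 358 357 357 356 353 368 436 363 233 106  62  81]
 [160 434 423 414 437 444 448 447 445 446 443 441 447 421 301 134  70  75]
 [156 374 364 349 354 349 349 348 347 347 346 343 339 338 249 112  74  71]
 [126 348 338 292 279 247 240 238 237 237 233 233 248 314 261 122  69  71]
 [122 341 340 296 286 285 283 283 283 284 280 278 288 326 269 124  68  73]]
```

Fin position agrees in both cameras. The fingertip's height in the picture is unclear because its dark pads sit against a dark table, so I'll descend a little and compare.

Emit:
step_arm(
  increments=[
    [[0.1,0,0.8],[0,0,0],50],
    [[0.2,0,1.7],[0,0,0],50],
    [[0.2,0,1.7],[0,0,0],50],
  ],
)

```text
time_s: 3.05
eef_pos: [568.5, 204.5, 27.1]
ee_rot: [-0.0, 0.888, 0.46, -0.001]
force: [-0.1, -0.4, -0.1]
grip_width: 0.499
grip_force: 0.0
```

```bash
python3 go.py 568.8,205.2,8,54.8; python3 - <<'E'
from rig import ctrl
import cv2,numpy as np
c=ctrl.capture("scene")["img"];a=c.astype(int).sum(2)
print(a[200:216,208:226])
cv2.imwrite("pics/g3.png",cv2.resize(np.clip(c[165:235,190:290,::-1].astype(float)*1.0,0,255)**.6*9,None,fx=8,fy=8,interpolation=2))
E
```

```text
at [568.5 204.5  27.1] yaw 54.81 t 3.05 F [-0.1 -0.4 -0.1]
568.8,205.2,8,54.8 shift [0.07, -0.02, 1.91] turn [-0.07, 0.06, 0.01]
[[ 70  64 126 359 211 128 106  88 131 314 231 108  70  69  73  73  80  70]
 [ 72  68 124 331 237 138 117  99 128 313 243 113  69  70  74  77  72  74]
 [ 73  67 107 266 240 148 120 117 133 304 273 127  70  73  66  73  74  75]
 [ 76  60 103 258 291 166 128 116 135 266 274 129  73  74  68  71  76  70]
 [ 78  68 100 263 295 168 111 118 126 246 280 136  68  73  78  78  70  78]
 [ 71  72  99 246 290 171 110 121 126 228 305 156  70  75  73  71  77  65]
 [ 72  67  78 171 293 227 160 151 170 274 267 125  71  74  69  75  78  79]
 [ 70  75  73 121 314 334 268 244 246 293 213 103  73  72  74  66  72  73]
 [ 71 131 170 176 190 226 218 203 205 221 180 136 150 129 112  79  71  69]
 [111 298 362 364 354 350 351 349 352 356 346 272 287 250 204 106  73  75]
 [159 446 457 447 443 443 444 441 441 442 434 330 305 290 272 125  69  72]
 [153 371 375 358 357 349 343 346 342 341 344 329 323 276 229 110  67  75]
 [127 341 338 287 276 242 240 239 235 235 233 234 247 307 260 124  65  69]
 [122 339 336 291 285 282 278 283 280 280 280 277 286 323 265 117  64  76]
 [124 332 342 311 308 311 311 308 309 315 316 312 315 324 259 141 116 156]
 [104 281 326 267 251 246 251 246 236 265 271 268 276 315 268 262 283 339]][ WARN:0@0.807] global loadsave.cpp:1063 imwrite_ Unsupported depth image for selected encoder is fallbacked to CV_8U.
```

View pics/g3.png

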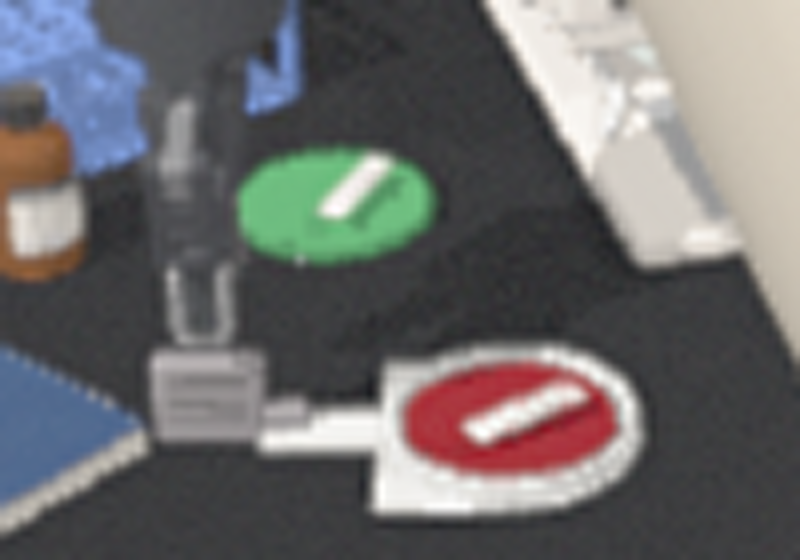

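```bash
python3 - <<'E'
from h import *
for z in(27,33,40,55,70):print(z,w("scene",215,207.7,z).round(1))
print(w("scene",216,210,40).round(1))
from rig import ctrl
import cv2
c=ctrl.capture("top");print(np.abs(c["extrinsics"][:3]-np.array(CAL["top"][3])).max())
c=ctrl.capture("scene")
print(np.round(c["extrinsics"],4)[:3].tolist(),c["fx"],c["cx"],c["cy"])
print(ctrl.sense()["joints"])
E
```

```text
27 [596.9 193.6  27. ]
33 [588.1 198.   33. ]
40 [577.9 203.2  40. ]
55 [555.9 214.2  55. ]
70 [533.9 225.3  70. ]
[563.8 207.4  40. ]
4.7694254026942745e-05
[[-0.5505, -0.4012, 0.7322, -527.2117], [-0.8346, 0.2877, -0.4698, 760.226], [-0.0221, -0.8697, -0.4931, 794.1265]] 451.1743447052513 254.59888027038423 191.33674716812348
[ 1.51578016e-01  6.58943639e-01  1.43555568e+00 -1.84965151e-05
  1.04679095e+00  7.65825859e-01]
```

Emit:
step_arm(
  increments=[
    [[0,0,0],[0,0,0],80],
    [[0,0,0],[0,0,0],100],
    [[0,0,0],[0,0,0],100],
    [[0,0,0],[0,0,0],100],
  ],
)

```text
time_s: 3.7
eef_pos: [569.1, 204.6, 28.1]
ee_rot: [0.0, 0.888, 0.46, 0.0]
force: [-0.2, -1.0, -0.1]
grip_width: 1.0
grip_force: 0.0
```

```bash
python3 - <<'E'
from rig import ctrl
import cv2,numpy as np
np.set_printoptions(linewidth=200)
c=ctrl.capture("scene")["img"];a=c.astype(int).sum(2)
print(a[188:224,206:226])
E
```

```text
[[ 73 101 141 138 134 137 142 138 138 125 112 108 102 121 215 299 311 307 310 305]
 [ 61  89 132 137 141 137 139 136 137 125 107  99  88 120 210 302 309 306 308 307]
 [ 53  77 134 136 139 136 134 135 139 131 112  97 104 117 180 296 312 306 309 308]
 [ 54  78 126 138 146 114 111 113 136 137 111 104 118 117 175 296 309 309 305 307]
 [ 63  76 127 112 130  76  56  77 117 137 111 108 112 140 193 297 313 306 304 309]
 [ 59  74 130 117 133  83  76  83 115 138 109  91  99 168 235 293 307 311 309 309]
 [ 58  66 129 124 133 120 118 118 129 133 116  90  67 118 174 225 285 300 306 297]
 [ 60  83 132 124 127 152 158 160 147 144 150 109  70  72  85 153 237 255 265 238]
 [ 67  94 133 141 166 175 176 172 159 147 177 111  75  74  58  76 124 150 195 217]
 [ 79  81 124 126 151 147 149 147 139 125 126 120  79  71  68  73  74  81  88 114]
 [ 76  77  81 113 241 150 110 113 107 110 198 200 105  75  77  73  72  74  67  73]
 [ 74  76  68 160 432 228 103  88  91 130 308 234 108  72  72  71  75  75  79  66]
 [ 74  75  64 159 445 236 111 102  82 129 316 232 110  75  75  72  75  71  75  70]
 [ 71  70  63 157 425
[... 1188 characters left out ...]
64 272 269 276 314 267 265 285 336]
 [143  77 101 266 329 317 310 309 313 308 272 262 263 259 266 313 280 404 427 429]
 [239 142  95 217 318 298 287 283 285 286 277 278 276 272 281 305 266 325 341 339]
 [234 246 123 205 321 330 329 326 327 323 323 319 323 321 317 315 304 407 424 422]
 [324 396 188 184 305 318 312 311 309 305 305 301 300 304 298 303 414 644 670 672]
 [439 442 200  85 124 132 119 119 117 114 118 116 123 123 118 156 393 656 683 655]
 [417 400 189  76  69  66  67  69  72  63  66  67  64  69  66  72 202 327 336 327]
 [223 146  88  63  73  70  78  68  75  74  68  77  70  74  70  65  85 101  93  99]
 [ 82  62  71  71  78  70  71  82  76  68  80  70  71  75  79  69  71  65  63  67]]
```

Emit:
step_arm(
  increments=[
    [[0,0,0],[0,0,0],50],
    [[0,0,0],[0,0,0],50],
    [[0,0,0],[0,0,0],50],
    [[0,0,0.6],[0,0,0],50],
    [[0,0,1.2],[0,0,0],50],
    [[0,0,1.6],[0,0,0],50],
    [[0,0,1.6],[0,0,0],50],
  ],
)

```text
time_s: 4.62
eef_pos: [568.8, 204.5, 11.5]
ee_rot: [-0.0, 0.888, 0.46, -0.0]
force: [0.9, 0.3, -0.1]
grip_width: 0.497
grip_force: 0.0
```

```bash
python3 - <<'E'
from rig import ctrl
import cv2,numpy as np
np.set_printoptions(linewidth=200)
c=ctrl.capture("scene")["img"];a=c.astype(int).sum(2)
print(a[200:224,206:226])
cv2.imwrite("pics/g4.png",cv2.resize(c[165:235,190:290,::-1],None,fx=8,fy=8,interpolation=2))
E
```

```text
[[ 72  72  76 104 105 107 117 119 122 126 112  99 108 123 157  96  68  73  71  78]
 [ 75  67  75 104 111 142 165 168 167 165 120 114 160 133 144  90  74  72  75  73]
 [ 75  75  67  88 104 132 147 128 123 122 104 152 257 158 106  75  76  73  66  77]
 [ 75  75  69  69  90 193 208 124  84  88  99 209 275 155  84  69  72  75  77  73]
 [ 73  75  72  71 104 261 292 165  96  95 110 245 283 145  74  74  73  70  76  78]
 [ 76  72  73  70  98 246 293 167 116 114 100 218 317 155  73  72  74  70  72  75]
 [ 72  73  72  69  77 184 303 177 121 125 114 216 322 155  63  68  75  67  70  75]
 [ 73  75  71  72  84 189 358 197 117 127 130 222 318 158  77  68  68  76  66  77]
 [ 70  76  77 131 172 235 363 196 100 109 127 215 314 186 153 134 108  79  65  69]
 [ 70  65 113 298 359 373 397 202  98  98 118 176 316 272 284 253 198 105  73  76]
 [ 74  63 163 446 455 449 453 247 171 151 141 183 317 301 282 283 252 124  68  76]
 [ 71  67 154 370 376 363 399 309 306 276 267 257 293 245 234 243 223 115  72  77]
 [ 69  60 124 341 334 290 286 301 368 376 376 337 213 164 169 230 251 117  71  70]
 [ 71  68 121 339 339
[... 192 characters left out ...]
65 270 266 258 260 253 267 269 292]
 [140  81  92 264 326 313 315 312 315 309 277 263 262 262 269 309 283 409 430 426]
 [240 145 100 218 315 295 286 287 285 286 277 275 279 270 279 308 266 326 338 341]
 [230 242 122 202 323 330 329 329 326 321 322 318 323 316 314 315 304 410 423 420]
 [327 400 185 183 303 315 309 306 309 309 304 303 305 304 298 303 414 644 671 668]
 [441 440 201  80 121 124 125 117 118 118 117 115 122 122 121 160 393 653 683 654]
 [417 401 187  73  64  67  72  65  70  66  73  73  69  65  62  77 204 324 337 326]
 [221 144  84  67  74  72  78  75  70  72  74  76  76  70  75  69  85  96  92  99]
 [ 72  62  68  78  74  76  69  78  74  76  73  75  75  71  75  80  72  67  63  67]]
```

The near fingertip now covers the front of the fin (tip at crop (200,376), row 212), so xy is right, but it looks higher than I expected. I'll lower it carefully, watching the force.

Emit:
step_arm(
  increments=[
    [[0,0,0.3],[0,0,0],50],
    [[0,0,0.5],[0,0,0],50],
    [[0,0,0.5],[0,0,0],50],
  ],
)

```text
time_s: 5.05
eef_pos: [568.9, 204.5, 6.8]
ee_rot: [-0.0, 0.888, 0.46, -0.0]
force: [-0.5, -0.5, 0.1]
grip_width: 0.502
grip_force: 0.0
```

Emit:
step_arm(
  increments=[
    [[0,0,0],[0,0,0],35],
    [[0,0,0],[0,0,0],25],
    [[0,0,0],[0,0,0],20],
    [[0,0,0],[0,0,0],20],
  ],
  squeeze=20,
)

```text
time_s: 5.55
eef_pos: [569.0, 204.6, 7.0]
ee_rot: [-0.0, 0.888, 0.46, 0.0]
force: [-0.4, 0.1, 0.1]
grip_width: 0.202
grip_force: 0.1
```

```bash
python3 - <<'E'
from rig import ctrl
import cv2,numpy as np
np.set_printoptions(linewidth=200)
c=ctrl.capture("scene")["img"];a=c.astype(int).sum(2)
print(a[208:223,206:226])
cv2.imwrite("pics/g5.png",cv2.resize(c[165:235,190:290,::-1],None,fx=8,fy=8,interpolation=2))
print(ctrl.sense()["force"])
E
```

```text
[[ 72  74  73 125 162 183 308 292 160 109 118 146 299 253 173 154 107  71  69  78]
 [ 65  73 110 282 335 359 421 323 164 103 114 130 265 308 302 292 205  96  70  71]
 [ 69  67 153 405 421 436 436 349 259 190 180 188 272 308 287 287 227 112  73  72]
 [ 70  76 153 363 352 336 346 393 414 331 298 298 303 264 239 246 223 110  73  65]
 [ 71  62 128 339 300 241 233 243 250 236 201 197 185 198 214 257 250 125  73  60]
 [ 76  65 121 339 334 286 281 277 282 278 279 275 244 246 277 317 266 122  68  69]
 [ 69  72 122 327 335 310 307 317 316 315 317 318 312 319 318 327 265 157 129 158]
 [ 70  63 107 279 320 261 235 267 271 275 271 273 269 269 272 313 266 290 300 347]
 [135  81  98 260 324 309 273 265 268 267 265 265 263 257 266 311 280 405 425 424]
 [237 139  90 215 315 296 282 279 281 279 278 277 277 276 280 306 264 334 342 341]
 [232 243 127 203 316 330 328 326 324 325 324 321 321 315 316 316 307 451 469 467]
 [327 397 186 179 297 314 310 312 303 309 309 304 301 299 294 296 425 713 730 724]
 [442 442 199  84 123 130 128 125 116 120 114 117 110 105 103 143 374 628 656 651]
 [414 400 185  74  70  71  67  69  63  64  67  65  68  64  63  78 199 290 297 291]
 [222 145  80  71  70  73  69  74  75  66  74  78  79  71  73  67  80  90  81  85]]
[ 0.63941086  0.27259775 -0.13683511]
```

View pics/g5.png

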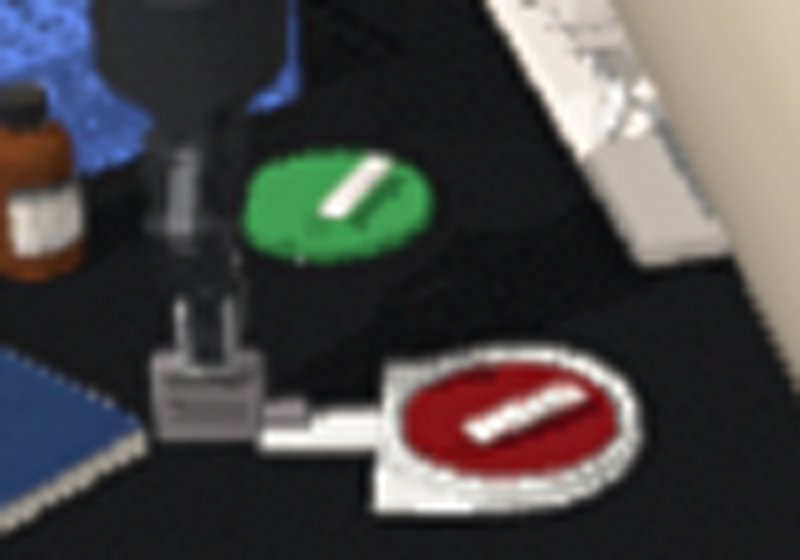

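By the picture the near fingertip ends just below the fin's top edge (crop (205,375)), although the TCP reads 7 mm. I'll probe downward gently in small steps for contact.

Emit:
step_arm(
  increments=[
    [[0,0,0.2],[0,0,0],30],
    [[0,0,0.4],[0,0,0],30],
    [[0,0,0.5],[0,0,0],30],
    [[0,0,0.5],[0,0,0],30],
  ],
)

```text
time_s: 6.1
eef_pos: [569.0, 204.5, 1.9]
ee_rot: [-0.0, 0.888, 0.46, -0.0]
force: [-0.1, 0.1, 0.4]
grip_width: 0.294
grip_force: 0.0
```

Emit:
step_arm(
  increments=[
    [[0,0,0.1],[0,0,0],30],
    [[0,0,0.2],[0,0,0],30],
    [[0,0,0.2],[0,0,0],30],
  ],
)

```text
time_s: 6.48
eef_pos: [569.0, 204.5, -0.1]
ee_rot: [-0.0, 0.888, 0.46, -0.0]
force: [1.3, -0.8, 0.8]
grip_width: 0.302
grip_force: 0.0
```

Emit:
step_arm(
  increments=[
    [[0,0,0.1],[0,0,0],30],
    [[0,0,0.2],[0,0,0],30],
    [[0,0,0.3],[0,0,0],30],
  ],
)

```text
time_s: 6.85
eef_pos: [569.0, 204.5, -3.1]
ee_rot: [-0.0, 0.888, 0.46, -0.0]
force: [0.0, -0.4, 0.4]
grip_width: 0.303
grip_force: 0.0
```

Emit:
step_arm(
  increments=[
    [[0,0,0.1],[0,0,0],30],
    [[0,0,0.2],[0,0,0],30],
    [[0,0,0.3],[0,0,0],30],
  ],
)

```text
time_s: 7.22
eef_pos: [569.0, 204.5, -6.1]
ee_rot: [-0.0, 0.888, 0.46, -0.0]
force: [0.3, -0.4, -0.8]
grip_width: 0.302
grip_force: 0.0
```

```bash
python3 - <<'E'
from rig import ctrl
import cv2,numpy as np
np.set_printoptions(linewidth=200)
c=ctrl.capture("scene")["img"];a=c.astype(int).sum(2)
print(a[206:223,206:226])
s=ctrl.sense();print(s["force"],s["eef_pos"])
E
```

```text
[[ 69  69  69  65  82  97 164 130 118 121 105  90 174 180 163  89  69  75  76  77]
 [ 75  66  76  72  76 113 275 168  97  93  85 117 268 238 164  91  67  73  77  74]
 [ 67  65  74 127 164 198 366 245 121 104  87 128 308 265 186 158 111  77  72  75]
 [ 69  64 105 289 350 365 437 270 138 121  91 127 319 323 298 291 202  99  70  68]
 [ 68  71 156 424 447 448 458 285 151 114  98 136 304 314 287 283 223 113  74  68]
 [ 76  72 153 365 358 351 392 310 167 122 115 129 263 305 252 244 221 108  67  53]
 [ 67  66 125 337 301 254 332 302 164 111 117 130 255 295 220 236 250 114  50  50]
 [ 67  63 124 341 333 292 332 300 165 108 119 131 257 278 219 233 251 115  50  53]
 [ 75  69 120 329 334 314 336 327 226 169 155 171 272 299 238 235 248 153 122 117]
 [ 65  57  99 278 321 259 258 379 356 286 256 258 301 270 209 232 251 240 236 242]
 [137  81  97 260 324 314 274 285 278 267 223 201 199 197 190 222 254 260 261 281]
 [240 138  96 216 314 295 280 280 282 280 273 235 224 224 225 247 245 265 260 255]
 [230 245 125 204 318 330 328 326 326 325 325 321 319 318 314 314 307 450 469 441]
 [326 399 183 177 298 313 311 304 303 307 309 306 303 299 296 297 424 712 730 724]
 [441 439 203  85 119 129 124 127 112 117 113 117 110 111  98 142 374 630 652 650]
 [415 400 183  63  66  66  68  63  67  69  69  63  61  65  61  81 204 286 296 293]
 [220 141  78  67  56  65  70  75  73  73  71  78  69  68  76  67  79  89  82  86]]
[-0.12791834 -0.5596585  -0.96188349] [568.98175791 204.50637568  -6.19786364]
```

The hand's reported z is biased (no contact at −6, tip still mid-fin at row 215). I'll measure the tip from the picture and continue.

```bash
python3 - <<'E'
from h import *
d=np.array([.817,-.576])
for z in(10,15,20,25,30,35):
    p=w("scene",215.5,215.4,z);print(z,p.round(1),"offset along d",((p[:2]-[569,204.8])@d).round(1))
E
```

```text
10 [579.2 202.8  10. ] offset along d 9.5
15 [572.1 206.4  15. ] offset along d 1.6
20 [565.1 209.9  20. ] offset along d -6.2
25 [558.  213.5  25. ] offset along d -14.0
30 [551.  217.1  30. ] offset along d -21.8
35 [543.9 220.6  35. ] offset along d -29.6
```

Emit:
step_arm(
  increments=[
    [[0,0,0.2],[0,0,0],30],
    [[0,0,0.4],[0,0,0],30],
    [[0,0,0.6],[0,0,0],30],
    [[0,0,0.6],[0,0,0],30],
  ],
)

```text
time_s: 7.78
eef_pos: [568.9, 204.5, -12.2]
ee_rot: [-0.0, 0.888, 0.46, -0.0]
force: [0.8, -0.2, 0.4]
grip_width: 0.301
grip_force: 0.0
```

Emit:
step_arm(
  increments=[
    [[0,0,0.2],[0,0,0],30],
    [[0,0,0.4],[0,0,0],30],
    [[0,0,0.6],[0,0,0],30],
    [[0,0,0.6],[0,0,0],30],
  ],
)

```text
time_s: 8.28
eef_pos: [568.9, 204.5, -18.2]
ee_rot: [-0.0, 0.888, 0.46, -0.0]
force: [-0.5, 0.5, -0.4]
grip_width: 0.298
grip_force: 0.0
```

Emit:
step_arm(
  increments=[
    [[0,0,0.1],[0,0,0],30],
    [[0,0,0.2],[0,0,0],30],
    [[0,0,0.3],[0,0,0],30],
  ],
)

```text
time_s: 8.65
eef_pos: [569.0, 204.5, -21.1]
ee_rot: [0.0, 0.888, 0.46, 0.0]
force: [-0.3, -0.1, 0.8]
grip_width: 0.301
grip_force: 0.0
```

```bash
python3 - <<'E'
from rig import ctrl
import cv2,numpy as np
np.set_printoptions(linewidth=200)
c=ctrl.capture("scene")["img"];a=c.astype(int).sum(2)
print(a[212:224,206:226])
s=ctrl.sense();print(s["force"],s["eef_pos"])
E
```

```text
[[ 61  71 128 339 306 251 322 298 164 106  83 117 254 293 220 234 249 116  48  47]
 [ 59  65 125 339 332 295 340 306 169 117  97 111 242 283 221 236 247 122  59  58]
 [ 60  64 118 325 333 316 346 320 174 120 119 111 215 316 243 234 245 144 119 119]
 [ 70  58 100 280 323 265 307 367 194 122 124 130 219 319 229 231 253 239 240 240]
 [135  78  95 261 322 309 311 374 194 106 114 131 222 319 218 224 253 262 265 267]
 [238 147  98 219 315 291 296 382 199 105 123 127 211 317 214 219 242 239 232 245]
 [229 243 122 204 317 327 341 431 267 203 168 161 217 311 243 228 260 314 336 424]
 [327 398 185 178 295 311 311 373 345 336 266 249 292 270 223 220 324 503 581 715]
 [440 440 199  85 118 122 126 143 133 131 106 105 103  90  72 107 297 487 618 648]
 [414 401 182  67  62  62  65  65  70  65  65  54  49  51  46  64 148 254 294 293]
 [222 139  76  59  66  62  59  63  67  74  70  68  73  71  75  75  75  82  87  87]
 [ 72  53  58  66  68  68  67  67  71  75  77  78  68  68  78  67  71  73  70  64]]
[ 0.14953524 -0.26393691  0.98622577] [568.97675528 204.51254175 -21.19786114]
```

Emit:
step_arm(
  increments=[
    [[0,0,0],[0,0,0],20],
    [[0,0,0],[0,0,0],0],
    [[0,0,0],[0,0,0],0],
    [[0,0,0],[0,0,0],0],
    [[0,0,0],[0,0,0],0],
  ],
  squeeze=100,
)

```text
time_s: 9.32
eef_pos: [569.0, 204.5, -20.9]
ee_rot: [-0.0, 0.888, 0.46, -0.0]
force: [-1.7, 0.7, 2.3]
grip_width: 0.126
grip_force: 97.5
```

Emit:
step_arm(
  increments=[
    [[0,0,-0.5],[0,0,0],0],
    [[0,0,-1.5],[0,0,0],0],
    [[0,0,-3],[0,0,0],0],
    [[0,0,-5],[0,0,0],0],
    [[0,0,-7],[0,0,0],0],
    [[0,0,-8],[0,0,0],0],
    [[0,0,-8],[0,0,0],0],
  ],
)

```text
time_s: 10.2
eef_pos: [569.4, 204.6, 59.8]
ee_rot: [0.0, 0.888, 0.46, 0.001]
force: [-0.2, -0.5, -1.1]
grip_width: 0.122
grip_force: 97.6
```

```bash
python3 go.py 485.6,-70.3,60,162.2; python3 - <<'E'
from rig import ctrl
import cv2
a=ctrl.capture("scene")["img"][140:240,190:310,::-1];b=ctrl.capture("top")["img"][165:225,200:280,::-1]
a=cv2.resize(a,(440,367),interpolation=2);b=cv2.resize(b,(360,270),interpolation=2)
b=cv2.copyMakeBorder(b,0,97,0,0,cv2.BORDER_CONSTANT);cv2.imwrite("pics/g6.png",cv2.hconcat([a,b]))
E
```

```text
at [569.4 204.6  59.8] yaw 54.8 t 10.2 F [-0.2 -0.5 -1.1]
485.6,-70.3,60,162.2 shift [-27.29, 9.0, -0.04] turn [0.09, 0.01, -107.4]
```

View pics/g6.png

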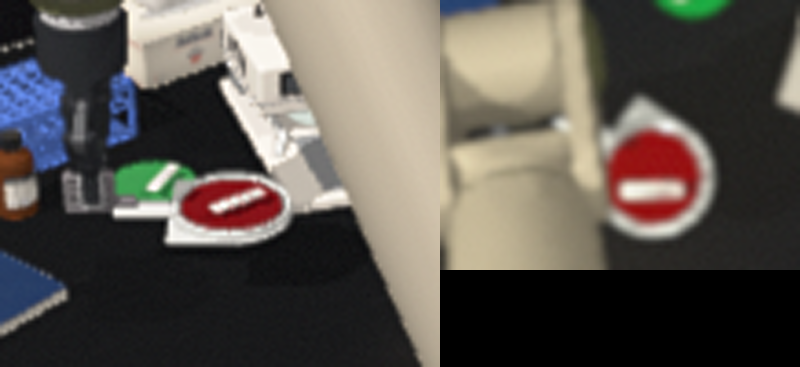

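The tray is gripped, level and lifted, with the dish seated (left crop dish (233,203), rim all round it). I'm now swinging it to a spot above the load position.

Emit:
step_arm(
  increments=[
    [[-0.8,0.3,0],[0,0,-3],0],
    [[-2.5,0.8,0],[0,0,-10],0],
    [[-4.6,1.5,0],[0,0,-18],0],
    [[-6.9,2.3,0],[0,0,-27],0],
    [[-9.2,3.0,0],[0,0,-36],0],
    [[-11.5,3.8,0],[0,0,-45],0],
    [[-13.7,4.5,0],[0,0,-54],0],
    [[-16,5.3,0],[0,0,-63],0],
  ],
)

```text
time_s: 11.3
eef_pos: [519.3, 42.6, 58.2]
ee_rot: [-0.001, 0.514, 0.858, -0.0]
force: [-0.2, -0.1, -1.6]
grip_width: 0.122
grip_force: 97.6
```

```bash
python3 go.py 485.6,-70.3,60,162.2
```

```text
at [519.3  42.6  58.2] yaw 118.1 t 11.3 F [-0.2 -0.1 -1.6]
485.6,-70.3,60,162.2 shift [-8.37, -8.29, -0.17] turn [-0.05, -0.09, -44.1]
```

Emit:
step_arm(
  increments=[
    [[-1.6,-1.6,0],[0,0,-9],0],
    [[-3.3,-3.3,0],[0,0,-18],0],
    [[-5,-5,0],[0,0,-27],0],
    [[-6.5,-6.5,0],[0,0,-35],0],
    [[-7.6,-7.6,0],[0,0,-41],0],
    [[-8.3,-8.2,0],[0,0,-44.1],0],
    [[-8.3,-8.2,0],[0,0,-44.1],0],
    [[-8.3,-8.2,0],[0,0,-44.1],0],
  ],
)

```text
time_s: 12.3
eef_pos: [486.1, -68.0, 58.6]
ee_rot: [-0.0, 0.158, 0.987, 0.0]
force: [0.3, 0.4, -1.3]
grip_width: 0.119
grip_force: 97.6
```

```bash
python3 go.py 485.6,-70.3,60,162.2; python3 - <<'E'
from rig import ctrl
import cv2,numpy as np
c=ctrl.capture("top")["img"];cv2.imwrite("pics/t2.png",c[:,:,::-1])
c2=ctrl.capture("scene")["img"];cv2.imwrite("pics/s2.png",c2[:,:,::-1])
a=cv2.resize(c[125:225,245:345,::-1],(500,500),interpolation=2);b=cv2.resize(c2[140:240,250:310,::-1],(300,500),interpolation=2)
cv2.imwrite("pics/g7.png",cv2.hconcat([a,b]))
E
```

```text
at [486.1 -68.   58.6] yaw 161.85 t 12.3 F [ 0.3  0.4 -1.3]
485.6,-70.3,60,162.2 shift [-0.02, -0.23, -0.14] turn [0.0, -0.05, -0.35]
```

View pics/g7.png

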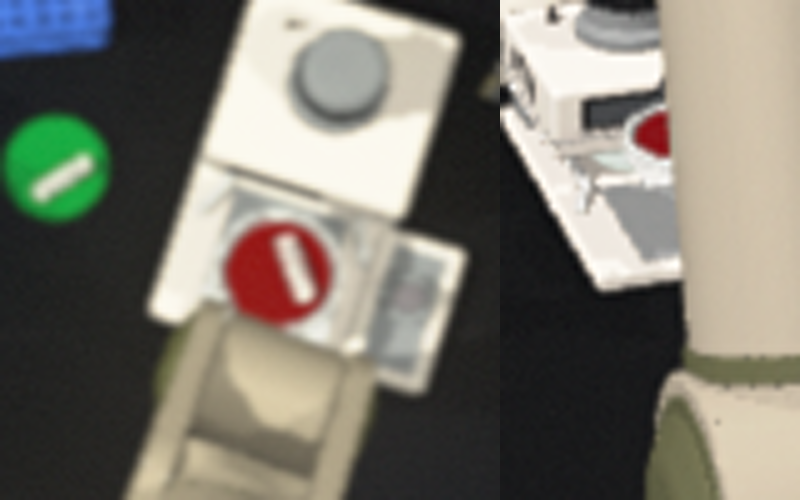

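The top crop shows the red dish in its rim at crop (278,272), centred over the deck in front of the head, with the head's front corners at (207,160) and (403,220). No pictures are left to view, so from here I measure numerically.

```bash
cat > dish.py <<'E'
import sys
from h import *
import cv2
from rig import ctrl
s=ctrl.sense();zl=float(sys.argv[1]) if len(sys.argv)>1 else s["eef_pos"][2]+21+19
c=ctrl.capture("top")["img"].astype(int);R,G,B=c[...,0],c[...,1],c[...,2]
m=((R>90)&(G<70)&(B<70)).astype('u1');k=np.zeros_like(m);k[110:220,265:345]=1;m*=k
n=max(cv2.findContours(m,0,2)[0],key=cv2.contourArea);p=cv2.fitEllipse(cv2.convexHull(n))
d=w("top",*p[0],zl)
o=np.array([711.3,-142.6]);X=np.array([.952,-.305]);Y=np.array([.305,.952]);rel=d[:2]-o
print("ellipse",np.round(p[0],2),np.round(p[1],2),"dish",d.round(1),"rel home x,y",(rel@X).round(1),(rel@Y).round(1))
t=s["eef_pos"][:2]-o;print("tcp rel home",(t@X).round(1),(t@Y).round(1),s["eef_pos"].round(1),"dish-tcp",(rel-t).round(1),np.linalg.norm(rel-t).round(1),np.degrees(np.arctan2(*(rel-t)[::-1])).round(2))
E
python3 dish.py
python3 - <<'E'
# refine the guide line: edges of the head in the clean top picture
import cv2,numpy as np
from h import *
im=cv2.imread("pics/top0.png",0)
def sub(a,b,z,n=12,h=4):
    # sample edge between crop points a,b (c1 px) and fit a line in world
    A=np.array([205+(a[0]+.5)/5.7-.5,115+(a[1]+.5)/5.7-.5]);B=np.array([205+(b[0]+.5)/5.7-.5,115+(b[1]+.5)/5.7-.5])
    t=(B-A)/np.linalg.norm(B-A);nn=np.array([-t[1],t[0]]);P=[]
    for f in np.linspace(.15,.85,n):
        q=A+f*(B-A);o=np.linspace(-h,h,33);l=q+o[:,None]*nn
        v=cv2.remap(im,l[:,0].astype('f4')[None],l[:,1].astype('f4')[None],1)[0].astype(float)
        g=np.abs(np.diff(v));g[g<g.max()*.4]=0;P.append(w("top",*(q+nn*(g@((o[1:]+o[:-1])/2)/g.sum())),z)[:2])
    P=np.array(P);vx,vy,x,y=cv2.fitLine(P.astype('f4'),cv2.DIST_HUBER,0,.01,.01).ravel();return np.array([x,y]),np.array([vx,vy])
for n,a,b,z in(("headL",(462,237),(525,30),101),("headR",(690,303),(752,97),101),("headback",(525,30),(752,97),101),("deckL",(400,410),(455,245),18),("deckfront",(405,415),(610,487),18),("panL",(453,418),(497,270),18),("panR",(580,452),(622,310),18),("panF",(453,418),(580,452),18)):
    p,v=sub(a,b,z);rel=p-np.array([711.3,-142.6]);print(n,"ang",round(float(np.arctan(v[1]/v[0])),3),"rel home x,y",round(float(rel@[.952,-.305]),1),round(float(rel@[.305,.952]),1))
E
```

```text
ellipse [299.94 179.39] [19.04 19.29] dish [ 594.3 -104.6   98.8] rel home x,y -123.0 0.4
tcp rel home -237.0 2.4 [486.2 -68.   58.8] dish-tcp [108.  -36.7] 114.1 -18.75
headL ang -0.323 rel home x,y 17.4 85.5
headR ang -0.337 rel home x,y 35.4 -84.9
headback ang 1.248 rel home x,y 105.3 -0.7
deckL ang -0.333 rel home x,y -105.7 89.0
deckfront ang 1.248 rel home x,y -176.4 7.8
panL ang -0.322 rel home x,y -113.9 49.6
panR ang -0.324 rel home x,y -107.4 -46.6
panF ang 1.293 rel home x,y -174.6 1.2
```

Emit:
step_arm(
  increments=[
    [[-0.1,0,0.5],[0,0,0],0],
    [[-0.2,0.1,1.5],[0,0,0.1],0],
    [[-0.3,0.15,2.7],[0,0,0.3],0],
    [[-0.4,0.15,3.9],[0,0,0.3],0],
    [[-0.4,0.15,4.9],[0,0,0.3],0],
    [[-0.4,0.15,5.5],[0,0,0.3],0],
    [[-0.4,0.15,5.7],[0,0,0.3],0],
    [[-0.4,0.15,5.7],[0,0,0.3],0],
  ],
)

```text
time_s: 13.45
eef_pos: [490.6, -68.3, 2.1]
ee_rot: [0.0, 0.16, 0.987, -0.0]
force: [0.4, -1.0, -1.7]
grip_width: 0.118
grip_force: 97.6
```

```bash
sed -i 's/711.3,-142.6/711.5,-142.1/;s/\[.952,-.305\]/[.9483,-.3174]/;s/\[.305,.952\]/[.3174,.9483]/' dish.py; python3 dish.py
```

```text
ellipse [298.87 179.98] [18.43 18.72] dish [ 599.  -106.    42.1] rel home x,y -118.1 -1.5
tcp rel home -232.9 -0.1 [490.6 -68.3   2.1] dish-tcp [108.4 -37.8] 114.8 -19.22
```

Emit:
step_arm(
  increments=[
    [[0,0.1,0.1],[0,0,0],0],
    [[0,0.1,0.2],[0,0,0],0],
    [[0,0.1,0.3],[0,0,0],0],
    [[0,0.1,0.4],[0,0,0],0],
    [[0,0.1,0.4],[0,0,0],0],
  ],
)

```text
time_s: 14.12
eef_pos: [490.8, -67.3, -2.1]
ee_rot: [-0.0, 0.16, 0.987, 0.0]
force: [0.8, 0.1, -0.9]
grip_width: 0.121
grip_force: 97.6
```

Emit:
step_arm(
  increments=[
    [[0,0,0.05],[0,0,0],0],
    [[0,0,0.1],[0,0,0],0],
    [[0,0,0.1],[0,0,0],0],
  ],
)

```text
time_s: 14.5
eef_pos: [490.9, -67.3, -2.8]
ee_rot: [0.0, 0.16, 0.987, -0.0]
force: [-0.7, -0.0, 2.1]
grip_width: 0.122
grip_force: 98.0
```

Emit:
step_arm(
  increments=[
    [[0,0,0.05],[0,0,0],0],
    [[0,0,0.1],[0,0,0],0],
    [[0,0,0.1],[0,0,0],0],
  ],
)

```text
time_s: 14.88
eef_pos: [491.0, -67.3, -3.3]
ee_rot: [0.0, 0.16, 0.987, -0.0]
force: [-5.6, 1.0, 9.5]
grip_width: 0.121
grip_force: 99.3
```

Emit:
step_arm(
  increments=[
    [[0,0,-0.1],[0,0,0],0],
    [[-0.6,0,-0.1],[0,0,0],0],
    [[-1.6,0,-0.1],[0,0,0],0],
    [[-2.6,0,-0.1],[0,0,0],0],
    [[-3.4,0,-0.1],[0,0,0],0],
    [[-4,0,-0.1],[0,0,0],0],
    [[-4,0,-0.1],[0,0,0],0],
  ],
)

```text
time_s: 15.75
eef_pos: [529.7, -80.3, -3.0]
ee_rot: [0.001, 0.16, 0.987, -0.0]
force: [2.0, -0.4, 1.4]
grip_width: 0.121
grip_force: 98.3
```

```bash
python3 dish.py 37; python3 go.py
```

```text
ellipse [301.01 170.79] [17.04 18.81] dish [ 637.8 -116.2   37. ] rel home x,y -78.1 1.1
tcp rel home -192.0 0.9 [529.7 -80.3  -3. ] dish-tcp [108.1 -36. ] 113.9 -18.4
at [529.5 -80.2  -3. ] yaw 161.6 t 15.8 F [ 1.3 -1.3  1.9]
```

Emit:
step_arm(
  increments=[
    [[-0.6,0,0],[0,0,0],0],
    [[-1.4,0,0],[0,0,0],0],
    [[-2.2,0,0],[0,0,0],0],
    [[-3,0,0],[0,0,0],0],
    [[-3,0,0],[0,0,0],0],
  ],
)

```text
time_s: 16.42
eef_pos: [558.2, -89.8, -3.1]
ee_rot: [0.001, 0.16, 0.987, -0.0]
force: [1.4, -1.5, 2.0]
grip_width: 0.127
grip_force: 98.2
```

Emit:
step_arm(
  increments=[
    [[-0.4,0,0],[0,0,0],0],
    [[-0.9,0,0],[0,0,0],0],
    [[-1.4,0,0],[0,0,0],0],
    [[-1.9,0,0],[0,0,0],0],
    [[-1.9,0,0],[0,0,0],0],
  ],
)

```text
time_s: 17.05
eef_pos: [575.7, -95.5, -2.9]
ee_rot: [0.0, 0.16, 0.987, -0.0]
force: [1.6, -0.3, 2.5]
grip_width: 0.123
grip_force: 98.5
```

```bash
python3 go.py; python3 dish.py 37|tail -1
```

```text
at [575.7 -95.5  -2.9] yaw 161.6 t 17.05 F [ 1.6 -0.3  2.5]Traceback (most recent call last):
  File "dish.py", line 8, in <module>
    n=max(cv2.findContours(m,0,2)[0],key=cv2.contourArea);p=cv2.fitEllipse(cv2.convexHull(n))
ValueError: max() iterable argument is empty
```

Emit:
step_arm(
  increments=[
    [[-0.4,0,0],[0,0,0],0],
    [[-0.9,0,0],[0,0,0],0],
    [[-1.4,0,0],[0,0,0],0],
    [[-1.8,0,0],[0,0,0],0],
    [[-1.8,0,0],[0,0,0],0],
  ],
)

```text
time_s: 17.73
eef_pos: [592.6, -101.1, -3.0]
ee_rot: [0.0, 0.16, 0.987, -0.0]
force: [0.6, 0.9, 2.7]
grip_width: 0.122
grip_force: 98.6
```

Emit:
step_arm(
  increments=[
    [[-0.1,0,0],[0,0,0],0],
    [[-0.2,0,0],[0,0,0],0],
    [[-0.3,0,0],[0,0,0],0],
    [[-0.4,0,0],[0,0,0],0],
    [[-0.4,0,0],[0,0,0],0],
  ],
)

```text
time_s: 18.35
eef_pos: [595.9, -102.2, -2.9]
ee_rot: [-0.0, 0.16, 0.987, 0.0]
force: [-1.5, 0.9, 5.0]
grip_width: 0.124
grip_force: 98.6
```

Emit:
step_arm(
  increments=[
    [[-0.1,0,0],[0,0,0],0],
    [[-0.2,0,0],[0,0,0],0],
    [[-0.2,0,0],[0,0,0],0],
  ],
)

```text
time_s: 18.73
eef_pos: [597.8, -102.8, -3.0]
ee_rot: [-0.0, 0.16, 0.987, 0.0]
force: [-2.6, 1.0, 5.0]
grip_width: 0.121
grip_force: 98.6
```

Emit:
step_arm(
  increments=[
    [[-0.1,0,0],[0,0,0],0],
    [[-0.2,0,0],[0,0,0],0],
    [[-0.2,0,0],[0,0,0],0],
  ],
)

```text
time_s: 19.1
eef_pos: [599.7, -103.4, -2.9]
ee_rot: [-0.0, 0.16, 0.987, 0.0]
force: [-2.6, 1.1, 4.3]
grip_width: 0.122
grip_force: 98.6
```

Emit:
step_arm(
  increments=[
    [[-0.1,0,0],[0,0,0],0],
    [[-0.2,0,0],[0,0,0],0],
    [[-0.2,0,0],[0,0,0],0],
  ],
)

```text
time_s: 19.48
eef_pos: [601.2, -104.0, -3.0]
ee_rot: [-0.001, 0.16, 0.987, 0.0]
force: [-4.5, 1.3, 6.4]
grip_width: 0.118
grip_force: 98.9
```

Emit:
step_arm(
  increments=[
    [[-0.1,0,0],[0,0,0],0],
    [[-0.2,0,0],[0,0,0],0],
    [[-0.2,0,0],[0,0,0],0],
  ],
)

```text
time_s: 19.85
eef_pos: [601.3, -104.0, -2.9]
ee_rot: [-0.003, 0.16, 0.987, 0.0]
force: [-15.0, 3.9, 13.6]
grip_width: 0.123
grip_force: 100.1
```

Emit:
step_arm(
  increments=[
    [[0.15,0,0],[0,0,0],0],
    [[0.15,0,0],[0,0,0],0],
  ],
)

```text
time_s: 20.1
eef_pos: [601.3, -104.0, -2.9]
ee_rot: [-0.001, 0.16, 0.987, 0.0]
force: [-6.8, 1.0, 7.9]
grip_width: 0.119
grip_force: 98.9
```

Emit:
step_arm(
  increments=[
    [[0,0,0],[0,0,0],20],
    [[0,0,0],[0,0,0],30],
    [[0,0,0],[0,0,0],35],
    [[0,0,0],[0,0,0],35],
  ],
  squeeze=30,
)

```text
time_s: 20.6
eef_pos: [602.4, -104.4, -3.1]
ee_rot: [-0.0, 0.16, 0.987, 0.0]
force: [-0.4, -0.8, -1.0]
grip_width: 0.349
grip_force: 0.0
```

```bash
python3 go.py; python3 - <<'E'
from rig import ctrl
from h import *
import cv2
np.set_printoptions(linewidth=220)
c=ctrl.capture("scene")["img"];cv2.imwrite("pics/s3.png",c[:,:,::-1])
f,cx,cy,E=CAL["scene"];E=np.array(E)
for n,p in (("fin",(597.5,-104,58)),("plate rear L",(677.6,-76.3,21))):
    q=E[:,:3].T@(np.array(p)-E[:,3]);print(n,f*q[0]/q[2]+cx,f*q[1]/q[2]+cy)
R,G,B=[c[...,i].astype(int) for i in range(3)];m=(R>90)&(G<60)&(B<60);v,u=np.nonzero(m);k=(u>255)&(u<330)&(v>140)&(v<200);print("red",k.sum(),u[k].mean() if k.any() else 0,v[k].mean() if k.any() else 0)
E
```

```text
at [ 602.4 -104.4   -3.1] yaw 161.6 t 20.6 F [-0.4 -0.8 -1. ]
fin 288.1421261585859 174.43359568864636
plate rear L 268.763363630727 177.26783960550864
red 2 272.5 170.5
```

Released cleanly, with the tray home against the stop. I'll rise, check the tray by image, and go to the key.

Emit:
step_arm(
  increments=[
    [[0,0,-1],[0,0,0],35],
    [[0,0,-3],[0,0,0],35],
    [[0,0,-6],[0,0,0],35],
    [[0,0,-9],[0,0,0],35],
    [[0,0,-12],[0,0,0],35],
    [[0,0,-12],[0,0,0],0],
  ],
)

```text
time_s: 21.4
eef_pos: [603.6, -104.8, 120.0]
ee_rot: [0.003, 0.16, 0.987, -0.001]
force: [-0.5, -0.8, -0.6]
grip_width: 0.152
grip_force: 0.0
```

```bash
python3 go.py 584,-219,115,161.6
```

```text
at [ 603.6 -104.8  120. ] yaw 161.6 t 21.4 F [-0.5 -0.8 -0.6]
584,-219,115,161.6 shift [-1.75, -11.45, 0.51] turn [-0.01, 0.3, 0.0]
```

Emit:
step_arm(
  increments=[
    [[-0.6,-3.5,0],[0,0,0],0],
    [[-1.2,-7.5,0],[0,0,0],0],
    [[-1.75,-11.4,0],[0,0,0],0],
    [[-1.75,-11.4,0],[0,0,0],0],
    [[-1.75,-11.4,0],[0,0,0],0],
  ],
)

```text
time_s: 22.02
eef_pos: [582.8, -217.4, 116.5]
ee_rot: [-0.0, 0.16, 0.987, 0.0]
force: [-0.1, 0.6, -0.1]
grip_width: 0.0
grip_force: 0.0
```

```bash
python3 go.py 584,-219,35,161.6; python3 - <<'E'
from rig import ctrl
from h import *
import cv2
c=ctrl.capture("top")["img"];cv2.imwrite("pics/t4.png",c[:,:,::-1])
a=c.astype(int).sum(2);np.set_printoptions(linewidth=250)
# fin seen from above? project the fin top ends at home, and the plate
f,cx,cy,E=CAL["top"];E=np.array(E)
h=np.array([711.5,-142.1]);X=np.array([.9483,-.3174])
for n,k,z in(("fin rear",-142,58),("fin front",-98,58),("plate rear",-52,21)):
    q=E[:,:3].T@(np.append(h+k*X,z)-E[:,3]);print(n,round(f*q[0]/q[2]+cx,1),round(f*q[1]/q[2]+cy,1))
print(a[164:192,284:306])
E
```

```text
at [ 582.8 -217.4  116.5] yaw 161.61 t 22.025 F [-0.1  0.6 -0.1]
584,-219,35,161.6 shift [-0.17, -0.12, 8.15] turn [0.03, -0.06, 0.01]
fin rear 297.2 184.9
fin front 300.4 174.7
plate rear 302.8 165.5
[[721 715 713 709 686 657 642 602 535 487 477 491 516 541 570 623 664 663 632 578 527 457]
 [711 708 705 688 668 672 671 606 529 496 489 485 484 478 493 540 617 661 669 654 632 591]
 [711 706 690 676 689 705 681 589 516 503 501 503 492 485 478 505 583 659 679 677 668 623]
 [717 709 696 700 718 715 665 563 507 501 508 504 501 499 501 535 623 675 687 685 669 598]
 [728 724 723 729 730 706 628 538 510 505 508 508 506 502 519 590 672 696 696 685 655 564]
 [735 735 735 737 729 691 588 519 505 509 508 504 503 505 534 633 704 719 714 697 648 526]
 [739 737 738 736 721 665 559 510 503 499 503 505 502 510 556 655 707 725 725 712 655 517]
 [739 738 737 733 709 633 537 505 493 484 486 497 492 509 576 657 685 695 700 692 630 501]
 [737 738 737 730 696 600 518 499 480 465 470 473 480 509 589 642 617 583 588 585 528 454]
 [737 737 735 721 665 566 508 485 471 455 452 458 470 528 605 624 558 491 495 49
[... 949 characters left out ...]
8 508 504 498 489 462 424 397 385 375 372 376 378 379 380 393]
 [681 576 510 504 506 510 509 507 509 510 503 479 434 396 390 404 413 417 417 416 419 438]
 [658 550 506 502 506 507 510 509 510 514 510 499 474 443 445 463 478 478 481 481 481 486]
 [637 543 511 507 508 506 509 507 506 507 509 512 499 490 490 505 504 503 504 505 505 505]
 [665 612 580 555 538 517 510 508 509 510 512 508 508 508 507 507 508 508 510 513 514 509]
 [696 694 678 657 628 591 556 535 519 510 508 507 509 510 510 509 510 513 508 514 512 508]
 [617 669 689 699 701 682 652 627 584 549 535 526 520 516 509 510 509 508 509 512 509 505]
 [385 469 541 616 668 684 695 697 672 646 630 604 580 549 525 513 510 509 507 506 504 504]]
```

Numerically, the fin ends at row ≈185 in the top image where 184.9 is predicted for home, and the stem/fin junction is at ≈175.5 against 174.7. The tray is home. Now the key.

Emit:
step_arm(
  increments=[
    [[0,0,2.5],[0,0,0],0],
    [[0,0,5.5],[0,0,0],0],
    [[0,0,8],[0,0,0],0],
    [[0,0,8.8],[0,0,0],0],
    [[0,0,8.8],[0,0,0],0],
  ],
)

```text
time_s: 22.7
eef_pos: [583.2, -217.5, 29.2]
ee_rot: [-0.0, 0.16, 0.987, 0.0]
force: [0.4, 0.3, 0.9]
grip_width: 0.0
grip_force: 0.0
```

```bash
python3 go.py; python3 - <<'E'
from rig import ctrl
from h import *
import cv2
c=ctrl.capture("scene")["img"];cv2.imwrite("pics/s5.png",c[:,:,::-1])
f,cx,cy,E=CAL["scene"];E=np.array(E)
for n,p in (("tip z+29",(583,-218,58)),("key",(582.3,-218.4,45))):
    q=E[:,:3].T@(np.array(p)-E[:,3]);print(n,f*q[0]/q[2]+cx,f*q[1]/q[2]+cy)
E
```

```text
at [ 583.2 -217.5   29.2] yaw 161.64 t 22.7 F [0.4 0.3 0.9]
tip z+29 315.71111020540957 167.43428185826406
key 315.7611809950736 170.67592070008607
```

Emit:
step_arm(
  increments=[
    [[0,0,0.2],[0,0,0],0],
    [[0,0,0.5],[0,0,0],0],
    [[0,0,0.8],[0,0,0],0],
    [[0,0,0.8],[0,0,0],0],
  ],
)

```text
time_s: 23.25
eef_pos: [582.8, -218.0, 20.7]
ee_rot: [-0.0, 0.16, 0.987, 0.0]
force: [0.7, 0.2, 0.3]
grip_width: 0.0
grip_force: 0.0
```

Emit:
step_arm(
  increments=[
    [[0,0,0.1],[0,0,0],0],
    [[0,0,0.3],[0,0,0],0],
    [[0,0,0.3],[0,0,0],0],
  ],
)

```text
time_s: 23.62
eef_pos: [582.9, -218.0, 17.8]
ee_rot: [-0.0, 0.16, 0.987, 0.0]
force: [-1.2, -0.3, 0.7]
grip_width: 0.005
grip_force: 0.0
```

Emit:
step_arm(
  increments=[
    [[0,0,0.1],[0,0,0],0],
    [[0,0,0.2],[0,0,0],0],
    [[0,0,0.2],[0,0,0],0],
  ],
)

```text
time_s: 24.0
eef_pos: [582.9, -218.0, 15.9]
ee_rot: [-0.0, 0.16, 0.987, 0.0]
force: [-0.0, -0.2, -0.5]
grip_width: 0.001
grip_force: 0.0
```

Emit:
step_arm(
  increments=[
    [[0,0,0.1],[0,0,0],0],
    [[0,0,0.2],[0,0,0],0],
    [[0,0,0.2],[0,0,0],0],
  ],
)

```text
time_s: 24.38
eef_pos: [582.9, -218.0, 13.9]
ee_rot: [-0.0, 0.16, 0.987, 0.0]
force: [0.1, -0.2, -0.2]
grip_width: -0.004
grip_force: 0.0
```

Emit:
step_arm(
  increments=[
    [[0,0,0.1],[0,0,0],0],
    [[0,0,0.2],[0,0,0],0],
    [[0,0,0.2],[0,0,0],0],
  ],
)

```text
time_s: 24.75
eef_pos: [583.0, -218.1, 12.1]
ee_rot: [0.0, 0.16, 0.987, -0.0]
force: [-0.6, -0.0, 1.0]
grip_width: -0.003
grip_force: 0.7
```

Emit:
step_arm(
  increments=[
    [[0,0,0.1],[0,0,0],0],
    [[0,0,0.1],[0,0,0],0],
    [[0,0,0.1],[0,0,0],0],
  ],
)

```text
time_s: 25.12
eef_pos: [583.0, -218.1, 11.1]
ee_rot: [0.0, 0.16, 0.987, -0.0]
force: [-0.6, 0.5, 1.4]
grip_width: -0.002
grip_force: 1.0
```

Emit:
step_arm(
  increments=[
    [[0,0,0.1],[0,0,0],0],
    [[0,0,0.2],[0,0,0],0],
    [[0,0,0.2],[0,0,0],0],
  ],
)

```text
time_s: 25.5
eef_pos: [583.1, -218.1, 9.0]
ee_rot: [0.0, 0.16, 0.987, -0.0]
force: [0.2, 0.2, 2.7]
grip_width: -0.0
grip_force: 1.5
```

Emit:
step_arm(
  increments=[
    [[0,0,0.1],[0,0,0],0],
    [[0,0,0.1],[0,0,0],0],
    [[0,0,0.1],[0,0,0],0],
  ],
)

```text
time_s: 25.88
eef_pos: [583.0, -218.1, 8.1]
ee_rot: [0.0, 0.16, 0.987, -0.0]
force: [-1.0, 0.3, 3.6]
grip_width: -0.0
grip_force: 1.8
```

Emit:
step_arm(
  increments=[
    [[0,0,0.1],[0,0,0],0],
    [[0,0,0.1],[0,0,0],0],
    [[0,0,0.1],[0,0,0],0],
  ],
)

```text
time_s: 26.25
eef_pos: [583.1, -218.1, 7.7]
ee_rot: [0.0, 0.16, 0.987, -0.0]
force: [-3.2, 2.1, 8.8]
grip_width: 0.001
grip_force: 4.4
```

Emit:
step_arm(
  increments=[
    [[0,0,-1],[0,0,0],0],
    [[0,0,-4],[0,0,0],0],
    [[0,0,-8],[0,0,0],0],
    [[0,0,-11],[0,0,0],0],
    [[0,0,-11],[0,0,0],0],
    [[0,0,-11],[0,0,0],0],
  ],
)

```text
time_s: 27.0
eef_pos: [582.4, -217.7, 115.8]
ee_rot: [-0.001, 0.16, 0.987, 0.0]
force: [0.9, -0.5, -0.4]
grip_width: 0.002
grip_force: 0.0
```

```bash
python3 - <<'E'
from rig import ctrl
import cv2,numpy as np
c=ctrl.capture("top")["img"];p=cv2.imread("pics/t4.png")[:,:,::-1]
print("fin region change",np.abs(c[164:188,284:306].astype(int)-p[164:188,284:306]).mean())
s=ctrl.sense();print(s["time_s"],s["force"],np.abs(s["dq"]).max(),s["grip_force"])
E
```

```text
fin region change 0.6136363636363636
27.05 [-0.30644767 -0.01446228 -0.70266667] 0.006007740528575115 0.0
```

The key was bottomed out (8.8 N after a spring ramp over about 5 mm), the tray did not move, and the arm is clear. I'm handing the job in.

```bash
python3 -c "
from rig import ctrl
print(ctrl.finish_job())"
```

```text
the job is handed in; nothing more can be done
None
```

I slid the tray home against the stop, let go of it, pressed the start key fully and moved the arm clear, then handed the job in at about 27 s; no verdict was shown, and I couldn't see the dish once it was under the head.

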